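# Lift the middle spice box out of its dovetailed row

## Robot

A 6-joint arm with a two-finger parallel gripper is mounted at the origin on a cart in front of the work surface, level with it; the furniture and walls round the work are solid. World frame = base frame: x ahead of the robot, y to its left, z up, the work surface at z = 0. Lengths are in m, angles in degrees, forces in N, time in s.
With the tool pointing down it reaches from about 0.4 to 0.825 m from the base axis. Payload 7 kg.
Tool frame: the origin (TCP) lies on the centre line of the jaws, within the pads' length; the fingertips stand 11 mm ahead of it and the grasp point (between the pads) lies 8 mm behind it; z points along the fingers, y is the line along which they close (so a half turn about z gives the same grasp; the last joint's range is limited). The gripper opens to 88 mm and grips with 3 to 60 N. Pads are 19 mm wide; open, the fingers measure 130 mm over their backs; the gripper's body (78 mm by 193 mm) begins 47 mm behind the grasp point.
Start: joints at [90.533, 20.546, 0.682, 0, -70.136, -16.507], TCP at [0.186, 0.649, 0.238] pointing down, gripper open.
Joint ranges: [-176.03, 176.03], [-82.01, 121.73], [-58.28, 71.71], [-173.87, 95.51], [-174.79, -0.11], [-173.66, 173.66]. Speed limits (degrees/s): [136.94, 136.94, 172.46, 180, 180, 180].

## Interface

Orientations are given as [roll, pitch, yaw] about the fixed x, y, z axes, in that order (R = Rz(yaw) Ry(pitch) Rx(roll)).
In Python, from plant import r, capture, camera_model, job gives the robot as it stands.
- The arm moves only by the tool drive_tool, never from a script. Its argument "increments" is a list that holds one entry, the list of rows, each a list of 5 numbers: the gripper's target within -1 to 1 (fully open at 1, half-way at 0, shut at -1), then the shift along the tool's x, y, z scaled (see below), then the turn about the tool's z scaled (see below). In form: [[[gripper, tx, ty, tz, roll], ...]]. A call has 1 to 5 rows; each row is the pose to reach, as a shift and turn from the pose commanded when the call began, along the tool's axes at that moment, turning the shorter way round; what a row does not reach only later rows make up. The controller multiplies each number of a shift by 120 mm and each number of a turn by 360 degrees. A row lasts 1/8 s, in which the tool goes at most 62.5 mm and 10.7 degrees, less where a joint would pass 70% of its speed; a pose out of reach is approached as far as the arm can. A call with a number of a shift or a turn outside -1 to 1 is refused whole. A call with a gripper value outside its range is refused whole. The fingers move at their own pace and stop on an object; "squeeze" is the grip in N (left out, the last holds). Time passes only in rows, so rows that repeat a pose let the fingers close. It gives the time, the measured TCP pose, the force, the opening and the grip force at its end, in the units of the state.
- r.get_state(): the state, without advancing time (a new reading comes with each control period).
- capture(name): name is "scene" or "top" or "wrist"; returns the picture (480x640x3 uint8, red, green, blue); there is no depth.
- camera_model(name): a dict with "camera_matrix" (3x3 intrinsics, pixels), "k1" (the pictures are not rectified: a ray, as slopes to the right and down, at radius r is drawn at 1 + k1 r^2 times it, then the intrinsics apply), "rvec" (rotation vector, rad) and "tvec" (3), from world to camera coordinates, as OpenCV has them. Camera axes: x right, y down, z forward; pixel columns grow to the right and rows downward; lengths in m; the calibration is good to about 2 mm. A picture is of the moment at which its call begins: read the wrist's pose just before it. camera_model takes no time and is no camera call; for the wrist camera it gives the pose at the moment of the call.
- job.close_job(): hands the job in; it is judged then, once.
The state is a dict: "time_s": time; "joints": joint angles; "qd": joint speeds; "joint_torque": joint torques, N m; "tcp_pos": TCP position; "eef_rot": TCP orientation; "contact_force": force on the tool from outside, world axes, zero at the start; "moment": the same for the moment, N m; "gripper_width": finger opening in m; "gripper_force": force on a finger pad.
Only numpy, scipy, OpenCV 4.12 (cv2) and the standard library are available. Lean on these libraries where they do the work, as an engineer would, in place of code of your own. Each camera call takes 0.05 s, during which the arm holds its last target. There are 200 camera calls.

## Task

Three wooden spice boxes stand side by side, locked to one another by upright dovetails. Take the middle one by the grip on its lid, lift it straight up out from between its two neighbours without dragging or tipping them, and set it down gently, upright, in the middle of the small wooden board. Let go of it there and leave the other two boxes standing where they are.

Things in the scene. Friction and masses are not known exactly. Their poses are not given: they have to be found in the camera images.
- box_mid_center (a point): Centre (48 mm above the underside) of the middle of three alike wooden spice boxes, loose, 0.25-0.45 kg. Body 70 (x) x 60 (y) mm, 56 mm high, lid fixed; on the lid's centre a solid upright grip bar, 14 (x) x 30 (y) mm, 40 mm high: it spans 8 to 48 mm above this point. y runs along the row to the left, z up. It is free once raised 56 mm; dovetail play 2 mm; nothing holds it down.
- box_left_center (a point): Centre (48 mm above the underside) of the left neighbour: same shape and axes, loose, 0.6 kg, on the table 62 mm along the middle box's +y. Every box has a full-height dovetail tail, 14 mm long, on its +y face and a matching socket, open at top and bottom, in its -y face; the middle box's tail sits in this one's socket.
- box_right_center (a point): Centre (48 mm above the underside) of the right neighbour: same shape and axes, loose, 0.6 kg, on the table 62 mm along the middle box's -y. Its tail sits in the middle box's socket.
- board_top (a point): Centre of the upper face of a small rectangular wooden breakfast board, 140 (x) x 220 (y) mm, 12 mm thick, lying flat on the table on the other side (left or right) of the robot from the row of boxes; it does not shift. z up.
There are look-alikes about, which are no part of the job. Leave any green or pink look-alike of the part that bears box_left_center alone. Leave any yellow look-alike of the part that bears box_right_center alone.

How it is judged:
By the outcome, as a careful person would: the job done as asked, in the order asked, and still so for the second after the job is handed in, with the robot touching nothing.
It also fails if it takes over 48 s, if anything falls off the work surface, if the arm or the gripper's body presses on something with over 40 N, if the wrist force passes 120 N, or if a joint passes its speed limit or range.

## Working session

There is one attempt and no reset: what is moved stays moved. The work goes in short steps, Python scripts to look and compute and a tool call to move; the robot and the scene stay as the last step left them, time stands still between calls to the robot, and variables do not carry over. Pictures are saved under pics/ and viewed, at most 10 in all, crops included, and the job is handed in when it is done.

Besides the shell and the picture viewer there is one more tool, called after ">>>" as a command line: name --argument value ..., lists and objects as JSON in quotes. drive_tool: Moves the arm, as the interface text tells. Its arguments: {"type":"object","properties":{"increments":{"type":"array"},"squeeze":{"type":"number"}},"required":["increments"]}

```bash
mkdir -p pics
cat > h.py <<'E'
import numpy as np, cv2
from plant import r, capture, camera_model, job
def cm(n):
    c=camera_model(n); return np.array(c["camera_matrix"],float),c["k1"],cv2.Rodrigues(np.array(c["rvec"],float))[0],np.array(c["tvec"],float).ravel()
def ray(m,px,z):
    K,k1,R,t=m
    s=cv2.undistortPoints(np.array([[px]],float),K,np.array([k1,0,0,0.]))[0,0]
    d=R.T@np.array([s[0],s[1],1]); o=-R.T@t
    return o+d*(z-o[2])/d[2]
def proj(m,P):
    K,k1,R,t=m
    return cv2.projectPoints(np.array(P,float).reshape(-1,1,3),cv2.Rodrigues(R)[0],t,K,np.array([k1,0,0,0.]))[0].reshape(-1,2)
def save(n,f): 
    im=capture(n); cv2.imwrite(f,cv2.cvtColor(im,cv2.COLOR_RGB2BGR)); return im
E
python3 - <<'E'
from h import *
s=r.get_state(); print(s)
for n in("scene","top"): save(n,f"pics/{n}0.png")
E
```

```text
{'time_s': 0.0, 'joints': array([ 9.05330897e+01,  2.05911045e+01,  6.35092012e-01, -2.09032213e-02,
       -7.01364038e+01, -1.65074918e+01]), 'qd': array([ 0.00396434,  0.07478137, -0.04237578, -0.06153852, -0.0279156 ,
        0.00663769]), 'joint_torque': array([-2.31169741e-05, -5.82719135e+01,  2.93046659e+01,  6.99694633e+00,
        6.94145914e-03, -1.62413630e-04]), 'tcp_pos': array([0.18564857, 0.64848306, 0.23663396]), 'eef_rot': array([ 1.79905809e+02, -7.42131444e-03, -1.59815144e+01]), 'contact_force': array([ 0.0870709 , -0.27639221,  0.61413549]), 'moment': array([-0.03650545,  0.03960843,  0.01406103]), 'gripper_force': 0.0, 'gripper_width': 0.08782636532740651}
```

View pics/scene0.png

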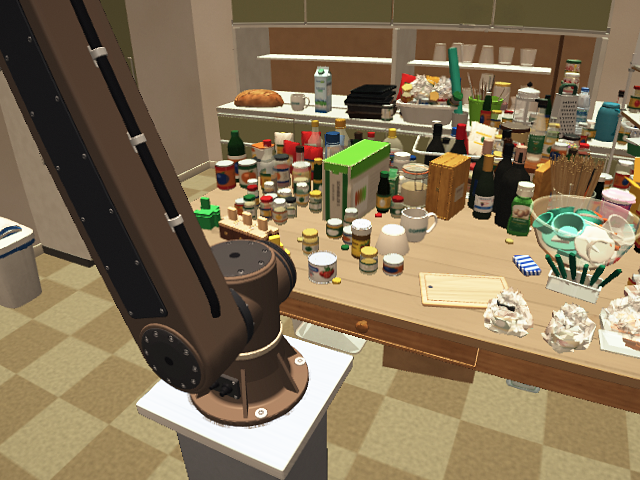

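View pics/top0.png

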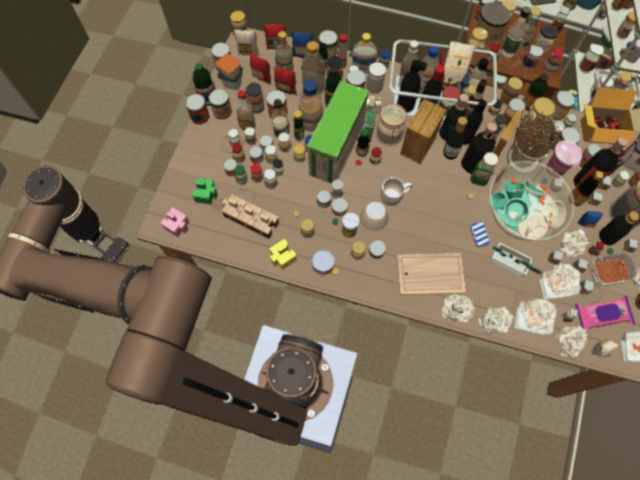

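The top view shows the row of three wooden boxes near (250,214). The look-alikes are green (204,189), pink (174,221) and yellow (282,253), and the board is at (431,273). The wooden row fits the description, so I'll enlarge both to confirm and measure.

Run:
```python
from h import *
im=cv2.imread("pics/top0.png")
a=cv2.resize(im[180:250,210:290],None,fx=7,fy=7,interpolation=cv2.INTER_CUBIC)
cv2.imwrite("pics/rowcrop.png",a)
m=cm("top")
for p in[(231,204),(250,214),(269,224),(225,205)]: print(p,ray(m,p,.096))
# board corners at z=.012
c=[ray(m,p,.012) for p in[(398,255),(463,254),(465,292),(400,293)]]; print(np.round(c,3),np.mean(c,0))
print(-m[2].T@m[3])
```

```text
(231, 204) [0.48545391 0.37431676 0.096     ]
(250, 214) [0.46930948 0.30088137 0.096     ]
(269, 224) [0.45345108 0.2288244  0.096     ]
(225, 205) [0.47620352 0.39239062 0.096     ]
[[ 0.504 -0.207  0.012]
 [ 0.571 -0.42   0.012]
 [ 0.441 -0.453  0.012]
 [ 0.376 -0.245  0.012]] [ 0.4730203  -0.33110045  0.012     ]
[-0.1730286  -0.13634204  1.75937144]
```

View pics/rowcrop.png

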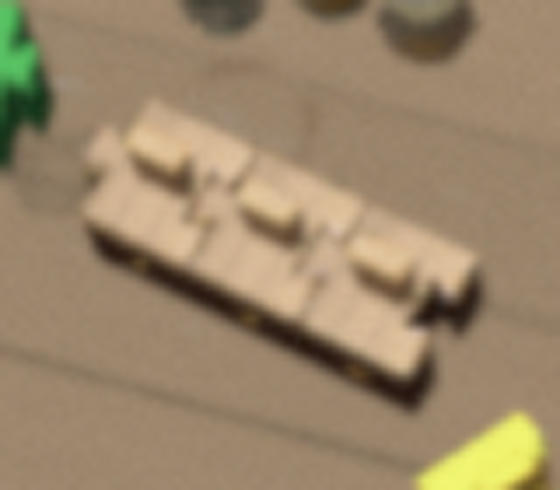

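The crop confirms three plain wooden boxes. The middle grip's top is at crop (270,203), which is pixel (248.6,209). The yellow and green items are separate.

Run:
```python
from h import *
m=cm("top")
g=[ray(m,(210+x/7,180+y/7),.096) for x,y in[(160,143),(272,203),(384,256)]]
c=[ray(m,(210+x/7,180+y/7),.056) for x,y in[(152,100),(478,258),(415,372),(88,212)]]
print(np.round(g,3)); print(np.round(c,3),np.mean(c,0))
d=g[0]-g[2]; print("grip yaw",np.degrees(np.arctan2(-d[0],d[1])),np.linalg.norm(d))
for a,b in((0,1),(3,2)):
  d=c[a]-c[b]; print(np.degrees(np.arctan2(-d[0],d[1])),np.linalg.norm(d))
w=cm("wrist"); s=r.get_state(); 
import scipy.spatial.transform as T
R=T.Rotation.from_euler("xyz",s["eef_rot"],degrees=True).as_matrix()
print("cam in tool",R.T@(-w[2].T@w[3]-s["tcp_pos"]), "cam z in tool",R.T@w[2][2], R)
```

```text
[[0.5   0.373 0.096]
 [0.485 0.311 0.096]
 [0.475 0.251 0.096]]
[[0.537 0.397 0.056]
 [0.502 0.216 0.056]
 [0.437 0.226 0.056]
 [0.471 0.406 0.056]] [0.4868281 0.3112937 0.056    ]
grip yaw -11.510711032985887 0.12486311271173214
-10.710926666131876 0.18438751249304713
-10.514341299250354 0.18318852011146156
cam in tool [ 0.0746282  -0.00101972 -0.14693992] cam z in tool [-2.76474370e-01  5.39129894e-04  9.61021140e-01] [[ 9.61343416e-01 -2.75352082e-01 -2.60960579e-04]
 [-2.75352169e-01 -9.61342364e-01 -1.42936111e-03]
 [ 1.42705099e-04  1.44596296e-03 -9.99998944e-01]]
```

>>> drive_tool --increments '[[[1, 0.4, 0.25, 0, 0], [1, 0.79, 0.5, 0, 0], [1, 0.79, 0.5, 0, 0]]]'

```text
time_s: 0.48
tcp_pos: [0.2623, 0.5625, 0.2378]
eef_rot: [180.0, -0.0, -16.1]
contact_force: [-0.0, -0.6, 0.2]
gripper_width: 0.0876
gripper_force: 0.0
```

>>> drive_tool --increments '[[[1, 0.4, 0.25, 0, 0], [1, 0.79, 0.5, 0, 0], [1, 0.79, 0.5, 0, 0]]]'

```text
time_s: 0.85
tcp_pos: [0.3365, 0.4793, 0.2376]
eef_rot: [180.0, 0.0, -16.1]
contact_force: [0.8, 0.7, -0.2]
gripper_width: 0.0875
gripper_force: 0.0
```

>>> drive_tool --increments '[[[1, 0.4, 0.25, 0, 0], [1, 0.79, 0.5, 0, 0], [1, 0.79, 0.5, 0, 0]]]'

```text
time_s: 1.23
tcp_pos: [0.4109, 0.3961, 0.2374]
eef_rot: [180.0, 0.0, -16.1]
contact_force: [-0.8, 0.2, 0.4]
gripper_width: 0.0873
gripper_force: 0.0
```

>>> drive_tool --increments '[[[0.2, 0.4, 0.25, 0, 0.029], [0.2, 0.79, 0.5, 0.1, 0.058], [0.2, 0.79, 0.5, 0.2, 0.087], [0.2, 0.79, 0.5, 0.2, 0.117], [0.2, 0.79, 0.5, 0.2, 0.117]]]'

```text
time_s: 1.85
tcp_pos: [0.484, 0.3149, 0.2132]
eef_rot: [180.0, -0.0, -58.0]
contact_force: [0.5, -1.1, -0.7]
gripper_width: 0.053
gripper_force: 0.0
```

>>> drive_tool --increments '[[[0.2, 0, 0, 0, 0.029], [0.2, 0, 0, 0, 0.058], [0.2, 0, 0, 0, 0.087], [0.2, 0, 0, 0, 0.118], [0.2, 0, 0, 0, 0.118]]]'

```text
time_s: 2.48
tcp_pos: [0.484, 0.3148, 0.2137]
eef_rot: [-180.0, 0.0, -100.2]
contact_force: [0.2, -0.0, 1.0]
gripper_width: 0.0526
gripper_force: 0.0
```

Run:
```python
from h import *
import pickle
m=cm("wrist"); s=r.get_state(); save("wrist","pics/w1.png"); pickle.dump(m,open("w1.pkl","wb"))
print(s["time_s"],s["tcp_pos"],s["eef_rot"],s["joints"],s["gripper_width"])
```

```text
2.475 [0.48398916 0.31482896 0.2136627 ] [-1.79991344e+02  1.99409164e-02 -1.00242002e+02] [ 5.24444361e+01  1.23808172e+01 -1.39595682e+01 -1.62890409e-03
 -6.36379251e+01 -6.26857169e+01] 0.052562814864377916
```

View pics/w1.png

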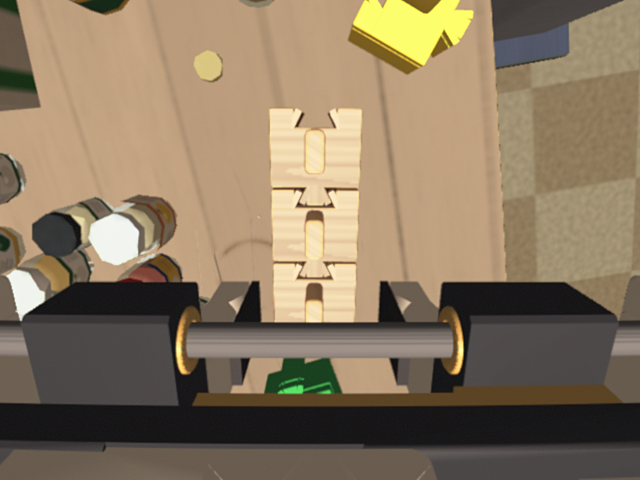

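The wrist view shows the right, middle and left boxes at (315,152), (314,240) and (314,305). The middle grip's top face is around rows 221–260. I'll enlarge it once.

Run:
```python
import cv2
im=cv2.imread("pics/w1.png")
cv2.imwrite("pics/w1c.png",cv2.resize(im[175:275,255:375],None,fx=6,fy=6,interpolation=cv2.INTER_CUBIC)[:600])
```

```text
(no output)
```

View pics/w1c.png

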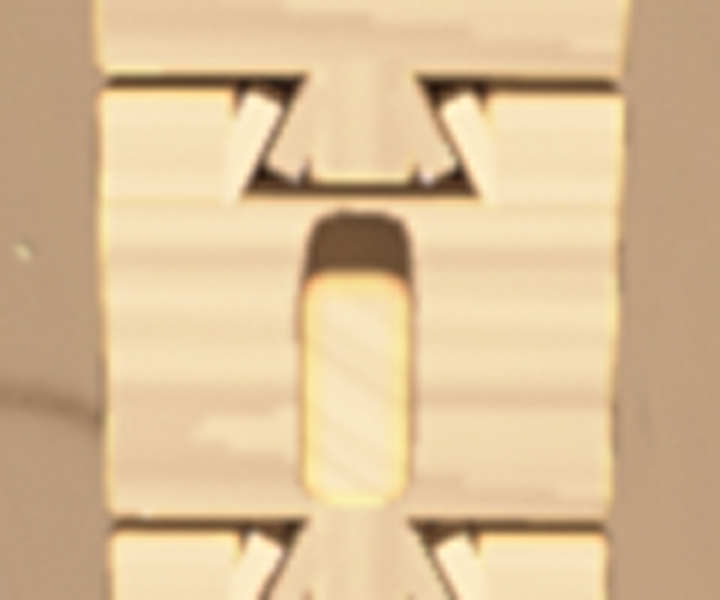

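Run:
```python
from h import *
import pickle
from scipy.spatial.transform import Rotation as T
m=pickle.load(open("w1.pkl","rb"))
f=lambda x,y,z:ray(m,(255+x/6-.4,175+y/6-.4),z)
a,b=f(357,272,.096),f(356,506,.096); g=f(356.5,389,.096)
print("grip",a,b,g,np.linalg.norm(a-b))
L=[f(100,90,.056),f(625,93,.056),f(610,520,.056),f(107,516,.056)]
print("lid",np.round(L,4),np.mean(L,0))
for p,q in((0,3),(1,2)):
  d=L[q]-L[p];print("yaw",np.degrees(np.arctan2(-d[0],d[1])),np.linalg.norm(d))
d=L[0]-L[1]; print("yaw x",np.degrees(np.arctan2(d[1],d[0])),np.linalg.norm(d))
# grips of neighbours, full picture
P=ray(m,(314.5,152),.096);print("right grip",P); d=g-P; print(np.degrees(np.arctan2(-d[0],d[1])),np.linalg.norm(d))
s=r.get_state(); R=T.from_euler("xyz",s["eef_rot"],degrees=True).as_matrix()
for n,t in(("grip",g),("lid",np.mean(L,0))):
  t=t.copy(); t[2]=.072; print(n,"tool shift/120mm",R.T@(t-s["tcp_pos"])/.12)
```

```text
grip [0.48574081 0.30384477 0.096     ] [0.49109246 0.33232194 0.096     ] [0.48837729 0.31787554 0.096     ] 0.028975669887299108
lid [[0.5169 0.2829 0.056 ]
 [0.4488 0.2956 0.056 ]
 [0.4598 0.3542 0.056 ]
 [0.5285 0.3413 0.056 ]] [0.48852935 0.31850061 0.056     ]
yaw -11.215203176365781 0.059531228790723
yaw -10.582057072011427 0.059687588291977525
yaw x -10.516370706555588 0.06927301280148804
right grip [0.47703645 0.25789711 0.096     ]
-10.707191642240446 0.06104118445633634
grip tool shift/120mm [-0.03232706 -0.03090636  1.18030826]
lid tool shift/120mm [-0.03767782 -0.03123498  1.18030973]
```

>>> drive_tool --increments '[[[0.2, -0.035, -0.031, 0.2, 0.0013], [0.2, -0.035, -0.031, 0.5, 0.0013], [0.2, -0.035, -0.031, 0.8, 0.0013], [0.2, -0.035, -0.031, 0.8, 0.0013]]]'

```text
time_s: 3.02
tcp_pos: [0.4873, 0.3162, 0.1152]
eef_rot: [179.8, -0.3, -100.8]
contact_force: [0.3, -0.1, 1.4]
gripper_width: 0.0527
gripper_force: 0.0
```

>>> drive_tool --increments '[[[0.0, 0, 0, 0.15, 0], [0.0, 0, 0, 0.28, 0], [0.0, 0, 0, 0.37, 0], [0.0, 0, 0, 0.37, 0], [0.0, 0, 0, 0.37, 0]]]'

```text
time_s: 3.65
tcp_pos: [0.489, 0.3175, 0.0737]
eef_rot: [-180.0, 0.0, -101.0]
contact_force: [0.0, 0.2, 0.3]
gripper_width: 0.0439
gripper_force: 0.0
```

Run:
```python
from h import *
s=r.get_state(); save("wrist","pics/w2.png")
print(s["time_s"],s["tcp_pos"],s["eef_rot"],s["contact_force"],s["moment"])
im=cv2.imread("pics/w2.png"); m=cm("wrist")
for P in([.4884,.318,.096],[.4884,.318,.056]): print(proj(m,P))
```

```text
3.65 [0.48901935 0.3175299  0.07370167] [-1.79973289e+02  2.57483561e-02 -1.01012303e+02] [0.04707185 0.24174928 0.29629706] [ 0.09554945 -0.06024272 -0.00150464]
[[320.83875615 338.60794358]]
[[320.64546922 293.00358614]]
```

View pics/w2.png

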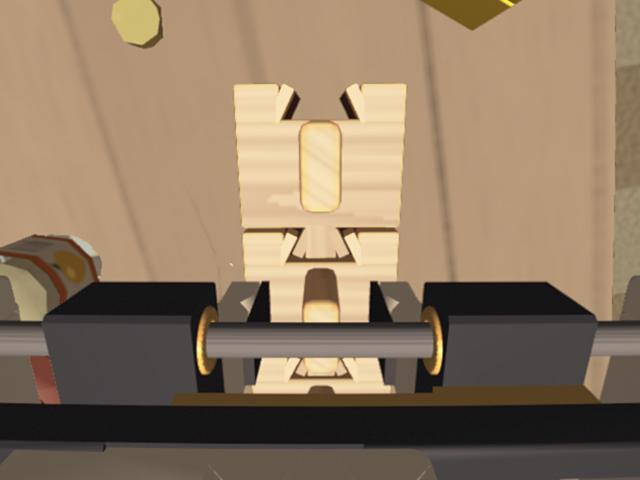

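The middle bar (column 321) is centred between the fingers (inner edges about 270 and 370). I'll close lightly.

>>> drive_tool --increments '[[[-0.5, 0, 0, 0, -0.0008], [-0.6, 0, 0, 0, -0.0008], [-0.7, 0, 0, 0, -0.0008], [-0.8, 0, 0, 0, -0.0008], [-1, 0, 0, 0, -0.0008]]]' --squeeze 8

```text
time_s: 4.32
tcp_pos: [0.4887, 0.3173, 0.0732]
eef_rot: [180.0, -0.0, -100.8]
contact_force: [-1.1, -0.6, 0.8]
gripper_width: 0.014
gripper_force: 8.0
```

>>> drive_tool --increments '[[[-1, 0, 0, 0, 0], [-1, 0, 0, 0, 0], [-1, 0, 0, 0, 0]]]'

```text
time_s: 4.7
tcp_pos: [0.4887, 0.3173, 0.0732]
eef_rot: [180.0, -0.0, -100.8]
contact_force: [-1.5, 0.2, 1.3]
gripper_width: 0.0139
gripper_force: 8.0
```

Run:
```python
from h import *
s=r.get_state()
print({k:s[k] for k in("time_s","tcp_pos","eef_rot","contact_force","moment","gripper_width","gripper_force")})
```

```text
{'time_s': 4.7, 'tcp_pos': array([0.48867889, 0.31726049, 0.07320611]), 'eef_rot': array([ 1.79997698e+02, -1.17763198e-03, -1.00753603e+02]), 'contact_force': array([-1.54600197,  0.20649102,  1.3039063 ]), 'moment': array([0.05999229, 0.35064327, 0.03426377]), 'gripper_width': 0.01391673951919603, 'gripper_force': 7.999947220087051}
```

>>> drive_tool --increments '[[[-1, 0, 0, 0, 0], [-1, 0, 0, 0, 0], [-1, 0, 0, -0.01, 0], [-1, 0, 0, -0.025, 0], [-1, 0, 0, -0.045, 0]]]' --squeeze 30

```text
time_s: 5.32
tcp_pos: [0.4886, 0.317, 0.0783]
eef_rot: [180.0, -0.0, -100.8]
contact_force: [0.1, 0.2, -3.8]
gripper_width: 0.014
gripper_force: 30.0
```

>>> drive_tool --increments '[[[-1, 0, 0, -0.02, 0], [-1, 0, 0, -0.04, 0], [-1, 0, 0, -0.06, 0], [-1, 0, 0, -0.08, 0], [-1, 0, 0, -0.1, 0]]]'

```text
time_s: 5.95
tcp_pos: [0.4887, 0.3172, 0.0907]
eef_rot: [180.0, 0.0, -100.8]
contact_force: [0.5, -0.0, -4.3]
gripper_width: 0.014
gripper_force: 30.0
```

Run:
```python
from h import *
s=r.get_state()
print({k:s[k] for k in("time_s","tcp_pos","eef_rot","contact_force","moment","gripper_width","gripper_force")})
im=save("scene","pics/s2.png"); im=cv2.imread("pics/s2.png")
p=proj(cm("scene"),[.4884,.318,.08])[0].astype(int); print(p)
cv2.imwrite("pics/s2c.png",cv2.resize(im[max(p[1]-60,0):p[1]+60,p[0]-75:p[0]+75],None,fx=5,fy=5,interpolation=cv2.INTER_CUBIC))
```

```text
{'time_s': 5.95, 'tcp_pos': array([0.48869476, 0.31724556, 0.09073772]), 'eef_rot': array([ 1.79999354e+02,  2.08161973e-03, -1.00756931e+02]), 'contact_force': array([ 0.45363376, -0.02187615, -4.25364932]), 'moment': array([ 0.09476038, -0.06707948,  0.02606265]), 'gripper_width': 0.014028000123248717, 'gripper_force': 29.999343752861023}
[246 217]
```

View pics/s2c.png

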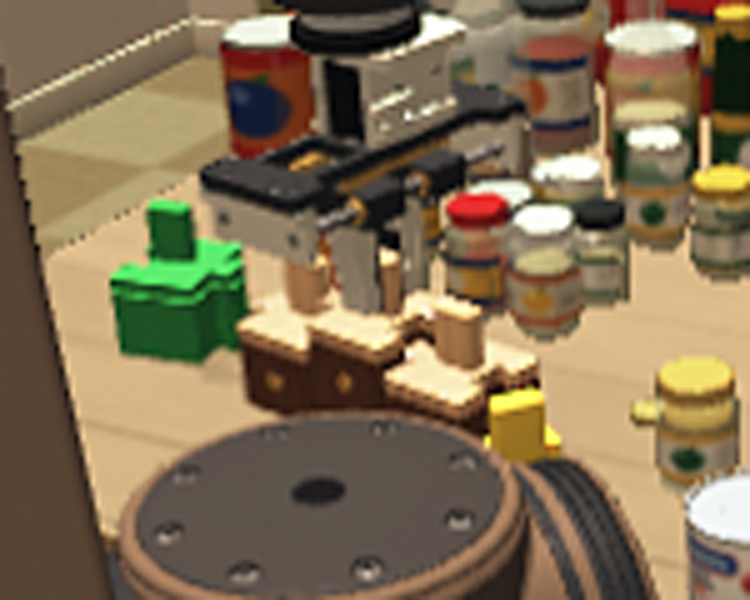

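The middle box is up by itself (lid at crop (355,325)). The neighbours still stand, and the 4.3 N load matches one box. Continuing up.

>>> drive_tool --increments '[[[-1, 0, 0, -0.03, 0], [-1, 0, 0, -0.07, 0], [-1, 0, 0, -0.11, 0], [-1, 0, 0, -0.15, 0], [-1, 0, 0, -0.19, 0]]]'

```text
time_s: 6.62
tcp_pos: [0.4887, 0.3173, 0.1138]
eef_rot: [-180.0, 0.0, -100.8]
contact_force: [0.1, -0.3, -3.6]
gripper_width: 0.0136
gripper_force: 30.0
```

>>> drive_tool --increments '[[[-1, 0, 0, -0.04, 0], [-1, 0, 0, -0.08, 0], [-1, 0, 0, -0.12, 0], [-1, 0, 0, -0.16, 0], [-1, 0, 0, -0.2, 0]]]'

```text
time_s: 7.25
tcp_pos: [0.4887, 0.3173, 0.1377]
eef_rot: [180.0, -0.0, -100.8]
contact_force: [-0.7, -0.1, -3.2]
gripper_width: 0.0143
gripper_force: 30.0
```

>>> drive_tool --increments '[[[-1, 0, 0, -0.05, 0], [-1, 0, 0, -0.11, 0], [-1, 0, 0, -0.2, 0], [-1, 0, 0, -0.32, 0], [-1, 0, 0, -0.45, 0]]]'

```text
time_s: 7.88
tcp_pos: [0.4888, 0.3173, 0.1926]
eef_rot: [-180.0, 0.0, -100.7]
contact_force: [0.2, -0.1, -2.8]
gripper_width: 0.0137
gripper_force: 30.0
```

>>> drive_tool --increments '[[[-1, 0, 0, -0.15, 0], [-1, 0, 0, -0.3, 0], [-1, 0, 0, -0.4, 0], [-1, 0, 0, -0.42, 0]]]'

```text
time_s: 8.38
tcp_pos: [0.489, 0.3176, 0.243]
eef_rot: [-179.9, 0.1, -100.8]
contact_force: [-0.6, -0.8, -3.9]
gripper_width: 0.0138
gripper_force: 30.0
```

Run:
```python
from h import *
s=r.get_state()
print({k:s[k] for k in("time_s","tcp_pos","eef_rot","contact_force","moment","gripper_width","joints")})
im=save("top","pics/t2.png"); im=cv2.imread("pics/t2.png")
b=cv2.resize(im[235:315,385:480],None,fx=6,fy=6,interpolation=cv2.INTER_CUBIC)
a=cv2.resize(im[180:260,210:300],None,fx=4,fy=4,interpolation=cv2.INTER_CUBIC)
o=np.zeros((600,800,3),np.uint8); o[:480,:570]=b; 
a=cv2.resize(im[180:245,215:290],None,fx=3,fy=3,interpolation=cv2.INTER_CUBIC); o[:195,574:574+225]=a
cv2.imwrite("pics/t2c.png",o)
```

```text
{'time_s': 8.375, 'tcp_pos': array([0.48897131, 0.31757099, 0.24295798]), 'eef_rot': array([-1.79948556e+02,  9.33108753e-02, -1.00754880e+02]), 'contact_force': array([-0.6096905 , -0.78417227, -3.92646368]), 'moment': array([ 0.10240573, -0.07633123, -0.01552686]), 'gripper_width': 0.013811361633271646, 'joints': array([ 5.22104285e+01,  1.16823638e+01, -1.08897594e+01,  3.69604965e-03,
       -6.73213791e+01, -6.29667725e+01])}
```

View pics/t2c.png

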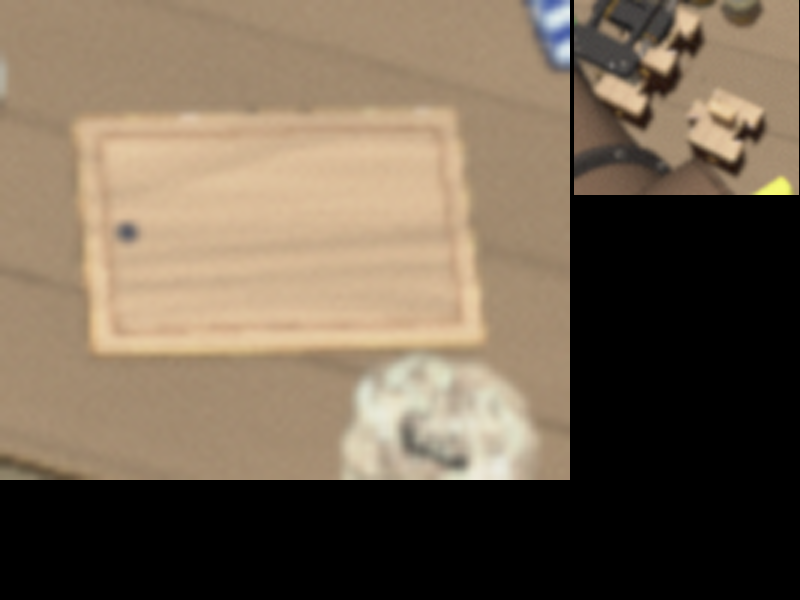

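Run:
```python
from h import *
from scipy.spatial.transform import Rotation as T
m=cm("top")
c=np.array([ray(m,(385+x/6-.4,235+y/6-.4),.012) for x,y in[(77,118),(456,108),(485,342),(95,352)]])
print(np.round(c,3),c.mean(0))
for i,j in((0,1),(1,2),(3,2),(0,3)): print(np.linalg.norm(c[i]-c[j]),np.degrees(np.arctan2(*(c[j]-c[i])[1::-1])))
print("cereal",ray(m,(312,178),0),ray(m,(310,150),.2))
s=r.get_state(); R=T.from_euler("xyz",s["eef_rot"],degrees=True).as_matrix()
t=c.mean(0); t[2]=s["tcp_pos"][2]; print(R.T@(t-s["tcp_pos"])/.12)
```

```text
[[ 0.506 -0.204  0.012]
 [ 0.574 -0.411  0.012]
 [ 0.443 -0.454  0.012]
 [ 0.376 -0.247  0.012]] [ 0.47449477 -0.32891222  0.012     ]
0.21739384948746893 -71.67968304295053
0.13800389349433761 -161.53370674740015
0.2180892560166457 -72.0099102004935
0.13674690709951046 -161.82221688395356
cereal [0.70452243 0.15983223 0.        ] [0.70130359 0.16282002 0.2       ]
[ 5.31340958e+00 -8.88432101e-01 -4.51968561e-03]
```

>>> drive_tool --increments '[[[-1, 0.08, -0.013, 0, 0], [-1, 0.24, -0.04, 0, 0], [-1, 0.44, -0.073, 0, 0], [-1, 0.66, -0.11, 0, 0], [-1, 0.89, -0.148, 0, 0]]]'

```text
time_s: 9.05
tcp_pos: [0.486, 0.2067, 0.2419]
eef_rot: [-180.0, 0.0, -100.8]
contact_force: [0.7, -0.0, -3.2]
gripper_width: 0.0141
gripper_force: 30.0
```

>>> drive_tool --increments '[[[-1, 0.22, -0.037, 0, 0], [-1, 0.44, -0.074, 0, 0], [-1, 0.67, -0.111, 0, 0], [-1, 0.89, -0.148, 0, 0]]]'

```text
time_s: 9.55
tcp_pos: [0.4832, 0.0984, 0.242]
eef_rot: [-180.0, 0.0, -100.8]
contact_force: [0.5, 0.7, -3.9]
gripper_width: 0.014
gripper_force: 30.0
```

>>> drive_tool --increments '[[[-1, 0.22, -0.037, 0, 0], [-1, 0.44, -0.074, 0, 0], [-1, 0.67, -0.111, 0, 0], [-1, 0.89, -0.148, 0, 0]]]'

```text
time_s: 10.05
tcp_pos: [0.4804, -0.0097, 0.242]
eef_rot: [-180.0, 0.0, -100.8]
contact_force: [-0.2, 0.1, -3.7]
gripper_width: 0.0138
gripper_force: 30.0
```

>>> drive_tool --increments '[[[-1, 0.22, -0.037, 0, 0], [-1, 0.44, -0.074, 0, 0], [-1, 0.67, -0.111, 0, 0], [-1, 0.89, -0.148, 0, 0]]]'

```text
time_s: 10.55
tcp_pos: [0.4776, -0.1178, 0.242]
eef_rot: [-180.0, 0.0, -100.8]
contact_force: [0.2, 0.2, -3.1]
gripper_width: 0.0138
gripper_force: 30.0
```

>>> drive_tool --increments '[[[-1, 0.22, -0.037, 0, 0], [-1, 0.44, -0.074, 0, 0], [-1, 0.67, -0.111, 0, 0], [-1, 0.89, -0.148, 0, 0]]]'

```text
time_s: 11.05
tcp_pos: [0.4749, -0.2258, 0.242]
eef_rot: [-180.0, 0.0, -100.8]
contact_force: [-0.1, 1.3, -3.4]
gripper_width: 0.0139
gripper_force: 30.0
```

>>> drive_tool --increments '[[[-1, 0.25, -0.037, 0, -0.016], [-1, 0.48, -0.074, 0, -0.034], [-1, 0.67, -0.111, 0, -0.054], [-1, 0.8, -0.14, 0, -0.07], [-1, 0.86, -0.148, 0, -0.08]]]'

```text
time_s: 11.68
tcp_pos: [0.4729, -0.3304, 0.2417]
eef_rot: [180.0, 0.0, -71.9]
contact_force: [-0.2, 0.3, -4.3]
gripper_width: 0.0139
gripper_force: 30.0
```

>>> drive_tool --increments '[[[-1, 0, 0, 0.05, 0], [-1, 0, 0, 0.12, 0], [-1, 0, 0, 0.2, 0], [-1, 0, 0, 0.26, 0], [-1, 0, 0, 0.3, 0]]]'

```text
time_s: 12.3
tcp_pos: [0.4744, -0.3284, 0.2051]
eef_rot: [180.0, 0.0, -71.9]
contact_force: [-0.5, -0.3, -4.2]
gripper_width: 0.0139
gripper_force: 30.0
```

Run:
```python
from h import *
from scipy.spatial.transform import Rotation as T
s=r.get_state()
print({k:s[k] for k in("time_s","tcp_pos","eef_rot","contact_force","moment","gripper_width","joints")})
R=T.from_euler("xyz",s["eef_rot"],degrees=True).as_matrix()
t=np.array([.4742,-.3282,.086]); print(R.T@(t-s["tcp_pos"])/.12)
im=save("scene","pics/s3.png"); im=cv2.imread("pics/s3.png")
cv2.imwrite("pics/s3c.png",cv2.resize(im[200:340,380:560],None,fx=4,fy=4,interpolation=cv2.INTER_CUBIC))
```

```text
{'time_s': 12.3, 'tcp_pos': array([ 0.47441619, -0.32835041,  0.20505311]), 'eef_rot': array([ 1.79966345e+02,  2.36292873e-02, -7.19400861e+01]), 'contact_force': array([-0.46238685, -0.26279992, -4.18257961]), 'moment': array([0.06237172, 0.00581988, 0.01317952]), 'gripper_width': 0.013893244773456234, 'joints': array([-1.52721186e+01,  1.27601081e+01, -1.46532134e+01, -1.40669506e-03,
       -6.26277813e+01,  3.33326866e+01])}
[-1.34102953e-03  7.41486707e-04  9.92110501e-01]
```

View pics/s3c.png

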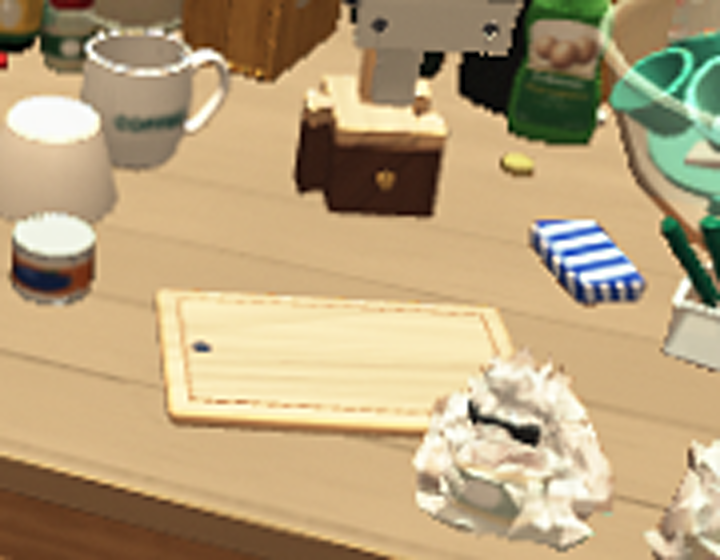

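The box hangs upright over the board, so I'm lowering it.

>>> drive_tool --increments '[[[-1, 0, 0, 0.18, 0], [-1, 0, 0, 0.38, 0], [-1, 0, 0, 0.58, 0], [-1, 0, 0, 0.75, 0], [-1, 0, 0, 0.86, 0]]]'

```text
time_s: 12.98
tcp_pos: [0.4744, -0.3285, 0.1017]
eef_rot: [180.0, 0.0, -71.9]
contact_force: [0.5, -0.4, -3.3]
gripper_width: 0.0138
gripper_force: 30.0
```

>>> drive_tool --increments '[[[-1, 0, 0, 0.03, 0], [-1, 0, 0, 0.06, 0], [-1, 0, 0, 0.08, 0], [-1, 0, 0, 0.1, 0], [-1, 0, 0, 0.11, 0]]]'

```text
time_s: 13.6
tcp_pos: [0.4746, -0.3287, 0.0895]
eef_rot: [-180.0, -0.0, -72.0]
contact_force: [-0.1, -0.0, -4.1]
gripper_width: 0.0136
gripper_force: 30.0
```

>>> drive_tool --increments '[[[-1, 0, 0, 0.006, 0], [-1, 0, 0, 0.012, 0], [-1, 0, 0, 0.018, 0], [-1, 0, 0, 0.018, 0]]]'

```text
time_s: 14.1
tcp_pos: [0.4745, -0.3286, 0.0872]
eef_rot: [180.0, 0.0, -72.0]
contact_force: [-0.1, -0.0, -3.7]
gripper_width: 0.0134
gripper_force: 30.0
```

>>> drive_tool --increments '[[[-1, 0, 0, 0.003, 0], [-1, 0, 0, 0.006, 0], [-1, 0, 0, 0.009, 0], [-1, 0, 0, 0.009, 0]]]'

```text
time_s: 14.6
tcp_pos: [0.4744, -0.3286, 0.0861]
eef_rot: [180.0, 0.0, -72.0]
contact_force: [-0.4, -0.3, -3.6]
gripper_width: 0.0138
gripper_force: 30.0
```

>>> drive_tool --increments '[[[-1, 0, 0, 0.003, 0], [-1, 0, 0, 0.006, 0], [-1, 0, 0, 0.008, 0], [-1, 0, 0, 0.008, 0]]]'

```text
time_s: 15.1
tcp_pos: [0.4745, -0.3286, 0.0852]
eef_rot: [-180.0, -0.0, -71.9]
contact_force: [-0.1, 0.6, -2.8]
gripper_width: 0.0141
gripper_force: 30.0
```

>>> drive_tool --increments '[[[-1, 0, 0, 0.003, 0], [-1, 0, 0, 0.005, 0], [-1, 0, 0, 0.005, 0]]]'

```text
time_s: 15.48
tcp_pos: [0.4745, -0.3287, 0.0852]
eef_rot: [-180.0, -0.0, -71.9]
contact_force: [-2.7, 2.3, 5.9]
gripper_width: 0.014
gripper_force: 30.0
```

The box is on the board (the force has reversed). I'll ease off, open gently and retreat straight up.

>>> drive_tool --increments '[[[-1, 0, 0, -0.003, 0], [-1, 0, 0, -0.003, 0], [-1, 0, 0, -0.003, 0]]]' --squeeze 5

```text
time_s: 15.85
tcp_pos: [0.4746, -0.3287, 0.0852]
eef_rot: [-180.0, -0.0, -71.9]
contact_force: [-2.8, 2.2, 6.0]
gripper_width: 0.0138
gripper_force: 5.0
```

>>> drive_tool --increments '[[[-0.6, 0, 0, 0, 0], [-0.4, 0, 0, 0, 0], [-0.2, 0, 0, 0, 0], [0, 0, 0, 0, 0], [0, 0, 0, 0, 0]]]'

```text
time_s: 16.48
tcp_pos: [0.4745, -0.3286, 0.0849]
eef_rot: [-180.0, -0.0, -72.0]
contact_force: [0.5, -0.2, 0.0]
gripper_width: 0.0431
gripper_force: 0.0
```

>>> drive_tool --increments '[[[0, 0, 0, -0.05, 0], [0, 0, 0, -0.15, 0], [0, 0, 0, -0.35, 0], [0, 0, 0, -0.6, 0], [0, 0, 0, -0.9, 0]]]'

```text
time_s: 17.1
tcp_pos: [0.4743, -0.3286, 0.1946]
eef_rot: [180.0, -0.0, -72.0]
contact_force: [0.0, -0.9, 0.5]
gripper_width: 0.0441
gripper_force: 0.0
```

>>> drive_tool --increments '[[[0, 0, 0, -0.3, 0], [0, 0, 0, -0.45, 0], [0, 0, 0, -0.5, 0], [0, 0, 0, -0.5, 0], [0, 0, 0, -0.5, 0]]]'

```text
time_s: 17.73
tcp_pos: [0.474, -0.3284, 0.2519]
eef_rot: [179.9, 0.1, -72.0]
contact_force: [-0.3, -0.1, -0.7]
gripper_width: 0.0439
gripper_force: 0.0
```

Run:
```python
from h import *
s=r.get_state(); print(s["time_s"],s["tcp_pos"],s["contact_force"])
save("scene","pics/s4.png"); save("top","pics/t4.png")
a=cv2.imread("pics/s4.png"); b=cv2.imread("pics/t4.png")
o=np.zeros((600,800,3),np.uint8); f=lambda i,k:cv2.resize(i,None,fx=k,fy=k,interpolation=cv2.INTER_CUBIC)
o[:300,:400]=f(a[210:310,400:533],3.008)[:300,:400]; o[:300,400:]=f(a[190:265,195:295],4)[:300]
o[300:,:400]=f(b[180:240,210:290],5)[:300]; o[300:,400:]=f(b[235:310,385:485],4)
cv2.imwrite("pics/end.png",o)
```

```text
17.725 [ 0.47403108 -0.32839683  0.25194974] [-0.2654271  -0.11399296 -0.65635517]
```

View pics/end.png

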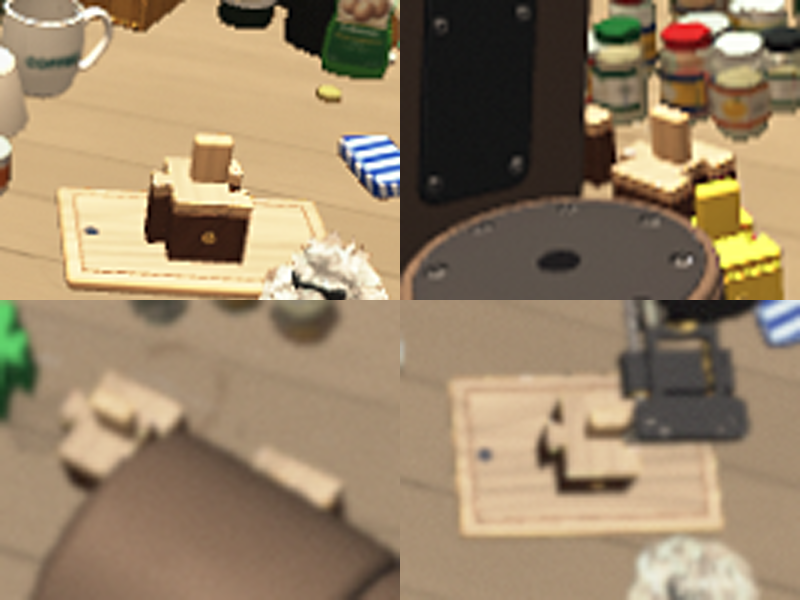

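The middle box stands upright, centred on the board. Its neighbours still stand in place and the gripper is clear.

```bash
python3 -c "
from plant import job
print(job.close_job())"
```

```text
the job is handed in; nothing more can be done
None
```

The middle spice box was lifted straight out, set upright in the middle of the board and released; the other two boxes are still standing where they were, and the job was handed in at about 18 s.

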